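# Clear the solvent bottle and open the drying oven

### The arm

A 6-joint arm with a two-finger parallel gripper is mounted at the origin on the work surface. World frame = base frame: x ahead of the robot, y to its left, z up, the work surface at z = 0. Lengths are in m, angles in rad, forces in N, time in s.
With the tool pointing down it reaches from about 0.35 to 0.95 m from the base axis. Payload 17.4 kg.
Tool frame: the origin (TCP) lies on the centre line of the jaws, within the pads' length; the fingertips stand tcp_to_tips ahead of it and the grasp point (between the pads) lies 6 mm ahead of it (tcp_to_tips is the distance from the TCP to the fingertips, in m); z points along the fingers, y is the line along which they close (so a half turn about z gives the same grasp; the last joint's range is limited). The gripper opens to 93 mm and grips with 3 to 60 N. Pads are 15 mm wide; open, the fingers measure 128 mm over their backs; the gripper's body (75 mm by 188 mm) begins 65 mm behind the grasp point.
Start: joints at [1.136, 0.116, 1.442, -0, 1.584, -0.038], TCP at [0.261, 0.623, 0.244] pointing down, gripper open.
Joint ranges: [-2.83, 2.83], [-0.83, 2.19], [0.07, 2.5], [-1.14, 4.28], [0.01, 3], [-2.97, 2.97]. Speed limits (rad/s): [1.89, 1.89, 2.22, 3.14, 3.14, 3.14].

### API

Orientations are given as a unit quaternion [w, x, y, z].
In Python, from rig import * gives the robot as it stands.
- The arm moves only by the tool jog_arm, never from a script. Its argument "rows" is a list of rows, each a list of 2 entries, a list of its own where there are three numbers: the shift along the tool's x, y, z normalised to -1 to 1, where 1 is 75 cm, then the turn, a rotation vector about the tool's x, y, z normalised to -1 to 1, where 1 is pi rad. A call has 1 to 12 rows; each row is the pose to reach, as a shift and turn from the pose commanded when the call began, along the tool's axes at that moment, turning the shorter way round; what a row does not reach only later rows make up. A row lasts 1/12 s, in which the tool goes at most 41.7 mm and 7.16 degrees, less where a joint would pass 70% of its speed; a pose out of reach is approached as far as the arm can. A call with a number of a shift or a turn outside -1 to 1 is refused whole. A call with a gripper value outside its range is refused whole. "hand" is the opening, from 0 (shut) to 1 (fully open), set as the call begins (left out, the last holds). The fingers move at their own pace and stop on an object; "force" is the grip in N (left out, the last holds). Time passes only in rows, so rows that repeat a pose let the fingers close. It gives the time, the measured TCP pose, the force, the opening and the grip force at its end, in the units of the state.
- observe(): the state, without advancing time (a new reading comes with each control period).
- capture(name): name is "scene" or "top" or "wrist"; returns a dict with "color" (420x560x3 uint8, red, green, blue), "fov_y" (degrees; the focal length in pixels is half the picture's height over the tangent of half this angle, whatever the lens; pixels are square), "cx", "cy" (the principal point, pixels), "world_to_cam" (4x4, takes a point from world to camera coordinates). Camera axes: x right, y down, z forward; pixel columns grow to the right and rows downward; lengths in m; the calibration is good to about 2 mm. A picture is of the moment at which its call begins. There is no depth.
- hand_in(): hands the job in; it is judged then, once.
The state is a dict: "clock": time; "joints": joint angles; "joint_velocities": joint speeds; "joint_efforts": joint torques, N m; "tool_pos": TCP position; "tool_rot": TCP orientation; "wrist_force": force on the tool from outside, world axes, zero at the start; "ft_torque": the same for the moment, N m; "gripper_width": finger opening in m; "grasp_force": force on a finger pad.
Only numpy, scipy, OpenCV 4.12 (cv2) and the standard library are available. Lean on these libraries where they do the work, as an engineer would, in place of code of your own. Each camera call takes 0.05 s, during which the arm holds its last target. There are 200 camera calls.

### The job

The drying oven has finished its run and must stand open to cool, but someone left the red-capped solvent bottle in front of it, in the way of the door. First put that bottle back in the white spill tray, standing upright next to the blue-capped one and set down gently rather than dropped; then swing the oven door open by its handle until it stands at least square (90 degrees) to the oven's front, and leave it open. Do not tip the bottle, knock it with the door, or disturb the other glassware and samples.

Things in the scene. Friction and masses are not known exactly. Their poses are not given: they have to be found in the camera images.
- oven: white bench-top drying oven, 260 mm wide, 270 mm deep with its door, 250 mm high, fixed to the bench. Origin: centre of its underside. Local -x is its front (door side), z up; the shut door's outer face is at local x = -135 mm, the back at +135 mm, sides at y = +-130 mm. A 12 mm black vent stub stands on the roof near the back
- oven_door (a joint): angle of the oven door about its vertical hinge, rad: 0 shut (as it starts), grows as it opens (anticlockwise seen from above), 1.57 square to the front, stop at 2.1. No latch; slight stiffness (1 to 2 N at the handle), so it stays where it is left
- door_hinge (a point): point on the door's vertical hinge line, 222 mm above the bench, at the right as you face the oven (oven x -121, y -127 mm). It has the door's axes and turns with it: +y from the hinge to the free edge, -x the door's outer side, z up. Door 248 mm wide, 28 mm thick (14 mm each side of the hinge line), 72 to 246 mm above the bench
- door_handle (a point): grip point, 222 mm above the bench, on the dark vertical D handle: round bar 14 mm thick, 118 to 238 mm above the bench, its axis 45 mm out from the door face, with a 14 mm stub to the door at top and bottom. Door axes; 59 mm to -x and 222 mm to +y of the hinge. From above, straddle it with the fingers closing along door y and turn with the door
- solvent_bottle: the bottle in the way: amber 250 ml bottle, RED screw cap, white label, 0.3 to 0.6 kg. Body 70 mm diameter up to 85 mm high, then narrowing; cap 54 mm diameter (57 over its fine ribs), 116 to 144 mm above the foot. Origin: centre of its foot, z up. Starts on the bench in the door's swing, its axis 120 to 170 mm from the shut door's outer face
- spill_tray: white open spill tray, 320 mm (local x) by 220 mm (local y), 40 mm high, walls and floor 5 mm thick, fixed to the bench. Origin: centre of its underside; the inner floor is 5 mm above it
- tray_bottle: bystander: the same kind of amber bottle with a BLUE cap, standing in the spill tray on its long centre line, anywhere from 80 mm one side of the middle to 80 mm the other. Origin: centre of its foot. There is room for the second bottle on its freer side
- microplate: bystander: black 96-well plate 127 x 85 x 14.5 mm lying on the bench to the near left of the oven. Origin: centre of its underside, x along the long side
- flask: bystander: stoppered conical glass flask, 80 mm diameter, 130 mm high, on the bench left of the oven. Origin: centre of its foot
- vial_rack: bystander: blue rack of white-capped vials, 70 x 140 mm, 52 mm high, on the far part of the bench. Origin: centre of its underside, y along the long side
Things that resemble listed ones, but are neither listed nor needed, are in the scene too. What is shaped like the solvent_bottle but yellow is not meant.

How it is judged:
By the outcome, as a careful person would: the job done as asked, in the order asked, and still so for the second after the job is handed in, with the robot touching nothing.
It also fails if it takes over 59 s, if anything falls off the work surface, if the arm or the gripper's body presses on something with over 40 N, if the wrist force passes 120 N, or if a joint passes its speed limit or range.

## Working session

There is one attempt and no reset: what is moved stays moved. The work goes in short steps, Python scripts to look and compute and a tool call to move; the robot and the scene stay as the last step left them, time stands still between calls to the robot, and variables do not carry over. Pictures are saved under pics/ and viewed, at most 10 in all, crops included, and the job is handed in when it is done.

Besides the shell and the picture viewer there is one more tool, called after "Call:" by a JSON object that holds its "op" and its "data", one argument or row to a line. jog_arm: Moves the arm, as the interface text tells. Its arguments: {"type":"object","properties":{"rows":{"type":"array","items":{"type":"array"}},"hand":{"type":"number"},"force":{"type":"number"}},"required":["rows"]}

```bash
mkdir -p pics; ls
python3 - <<'E'
from rig import *
import cv2,pickle
o=observe();print(o)
d={}
for n in("scene","top"):
    c=capture(n);d[n]=c;cv2.imwrite(f"pics/{n}0.png",c["color"][:,:,::-1])
    print(n,c["fov_y"],c["cx"],c["cy"],c["world_to_cam"])
pickle.dump(d,open("d0.pkl","wb"))
E
```

```text
pics
{'clock': 0.0, 'joints': array([ 1.13620463e+00,  1.16489755e-01,  1.44229579e+00, -1.89985639e-05,
        1.58396969e+00, -3.77985932e-02]), 'joint_velocities': array([-0.00253994,  0.00028866, -0.00109961,  0.00078968, -0.00077079,
        0.00055144]), 'joint_efforts': array([-4.60265037e-04, -7.21291995e+01, -6.22600865e+01,  7.79951946e-02,
        2.42589932e-02, -1.06500332e-05]), 'tool_pos': array([0.26079929, 0.62238882, 0.24288366]), 'tool_rot': array([-1.26789713e-04,  1.97097674e-01,  9.80383685e-01, -5.67372094e-04]), 'wrist_force': array([0.30242168, 0.57926528, 0.43235095]), 'ft_torque': array([-0.0107168 ,  0.0135718 , -0.01897068]), 'grasp_force': 0.0, 'gripper_width': 0.09257973314442833}
scene 44.047256965835714 275.6133552361361 208.65307468114594 [[-0.84227761  0.53898513  0.00796637  0.41921088]
 [ 0.47837126  0.75420415 -0.4498189  -0.23404903]
 [-0.24845397 -0.3750615  -0.89308426  1.73699275]
 [ 0.          0.          0.          1.        ]]
top 47.54500954794432 281.17679877510705 196.75169547030202 [[ 0.02320147 -0.99951086  0.02096996  0.03142226]
 [-0.99747308 -0.02455288 -0.06666797  0.51957978]
 [ 0.06715023 -0.01937017 -0.99755483  1.26243976]
 [ 0.          0.          0.          1.        ]]
```

View pics/top0.png

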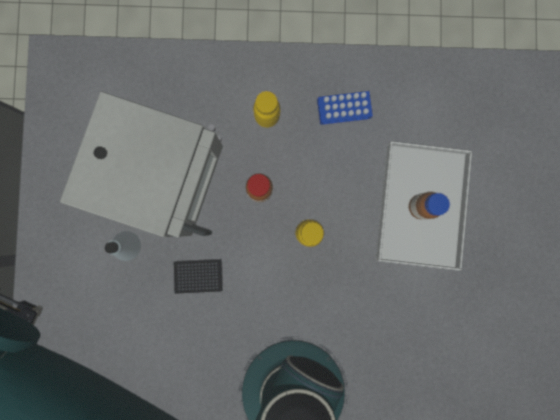

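View pics/scene0.png

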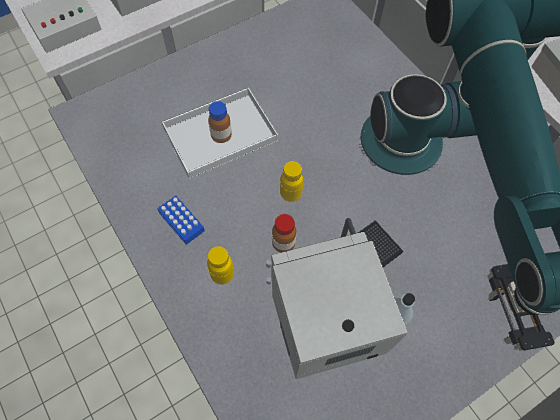

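Top view candidates: red cap (259,186), yellow caps (266,102) and (311,233), blue cap (437,204) in the tray. The red one at (259,186) fits "red-capped in front of the oven"; the yellow ones are decoys. The hinge is near (213,130), the handle near (197,228). I'll enlarge the view and measure.

```bash
cat > h.py <<'E'
import numpy as np,cv2,pickle
from scipy.optimize import least_squares
def K(c):
    f=c["color"].shape[0]/2/np.tan(np.radians(c["fov_y"]/2)); return f
def proj(c,P):
    P=np.atleast_2d(P);M=c["world_to_cam"];q=P@M[:3,:3].T+M[:3,3];f=K(c)
    return np.c_[f*q[:,0]/q[:,2]+c["cx"],f*q[:,1]/q[:,2]+c["cy"]]
def ray(c,uv):
    M=c["world_to_cam"];f=K(c);d=np.array([(uv[0]-c["cx"])/f,(uv[1]-c["cy"])/f,1.])
    return -M[:3,:3].T@M[:3,3], M[:3,:3].T@d
def atz(c,uv,z):
    o,d=ray(c,uv);return o+d*(z-o[2])/d[2]
def tri(cs,uvs):
    A=np.zeros((3,3));b=np.zeros(3)
    for c,u in zip(cs,uvs):
        o,d=ray(c,u);d/=np.linalg.norm(d);p=np.eye(3)-np.outer(d,d);A+=p;b+=p@o
    return np.linalg.solve(A,b)
def blobs(c,col):
    h=cv2.cvtColor(c["color"],cv2.COLOR_RGB2HSV)
    r={"red":((0,180,70),(5,255,255)),"yel":((20,150,80),(32,255,255)),"blue":((108,150,60),(125,255,255))}[col]
    m=cv2.inRange(h,*[np.array(x) for x in r])
    if col=="red":m|=cv2.inRange(h,np.array((174,180,70)),np.array((180,255,255)))
    n,l,s,ce=cv2.connectedComponentsWithStats(m)
    return [(np.round(ce[i],1),s[i]) for i in range(1,n) if s[i][4]>40]
E
python3 - <<'E'
from h import *
d=pickle.load(open("d0.pkl","rb"))
for n in d:
    for k in("red","yel","blue"):
        for b in blobs(d[n],k):print(n,k,b[0],b[1])
t=d["top"]["color"][:,:,::-1]
a=cv2.resize(t[80:280,50:330],(800,571),interpolation=cv2.INTER_CUBIC)
cv2.imwrite("pics/crop0.png",a)
E
```

```text
scene red [284.5 222.3] [276 214  18  17 242]
scene yel [291.5 181.2] [280 161  23  40 746]
scene yel [220. 265.] [208 246  26  38 771]
scene blue [3.6 8.2] [  0   0  11  17 108]
scene blue [217.6 109.7] [209 102  18  18 238]
scene blue [181.7 222. ] [158 196  46  48 661]
top yel [265.9 108.7] [254  92  25  35 668]
top yel [309.5 233.1] [297 221  26  25 520]
top blue [341.3 113.2] [318  92  54  32 355]
top blue [437.7 204. ] [428 194  20  21 317]
```

View pics/crop0.png

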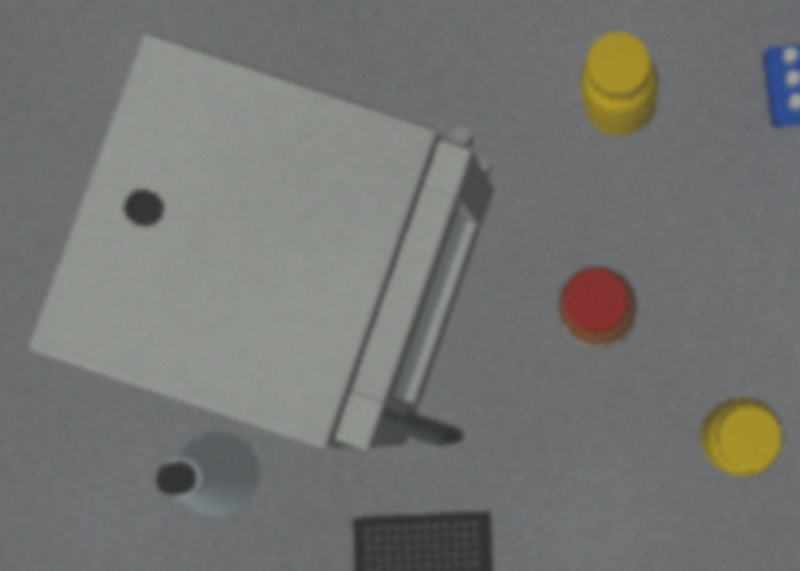

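The crop confirms the amber bottle with the red cap at crop (597,300), i.e. top (259,185). Yellow decoys are at crop (618,60) and (745,437); the oven roof corners, door top edge and handle tip at (455,435) are clear.

Run:
```python
from h import *
d=pickle.load(open("d0.pkl","rb"));T,S=d["top"],d["scene"]
cr=lambda u:(np.array(u)+.5)/(800/280)-.5+[50,80]
h=cv2.cvtColor(T["color"],cv2.COLOR_RGB2HSV)
m=((h[...,0]<6)|(h[...,0]>173))&(h[...,1]>150)&(h[...,2]>90)
ys,xs=np.where(m);red=np.array([xs.mean(),ys.mean()]);print("red",red,len(xs),atz(T,red,.142))
print("red tri",tri([T,S],[red,[284.5,222.3]]))
print("blue",atz(T,(437.7,204),.142),tri([T,S],[(437.7,204),(217.6,109.7)]))
print("yel1",atz(T,cr((618,60)),.144),"yel2",atz(T,cr((745,437)),.144))
L=np.array([[.135,-.13,.25],[.135,.13,.25],[-.107,-.13,.25],[-.107,.13,.25],[-.135,-.127,.246],[-.135,.121,.246]])
uv=np.array([cr(u) for u in[(146,35),(30,350),(435,132),(330,447),(471,150),(368,450)]])
def X(p,L):
    c,s=np.cos(p[2]),np.sin(p[2]);return np.asarray(L)@np.array([[c,-s,0],[s,c,0],[0,0,1]]).T+[p[0],p[1],0]
f=lambda p:(proj(T,X(p,L))-uv).ravel()
p=min((least_squares(f,[.5,.4,y]) for y in(0,1.5,3,-1.5)),key=lambda r:r.cost);print("oven",p.x,p.fun.round(1));ov=p.x
print("handle",X(ov,[[-.121-.059,-.127+.222,.222]]),"hinge",X(ov,[[-.121,-.127,.222]]),"handle tip px",proj(T,X(ov,[[-.18,.095,.238]])),cr((455,435)))
Lt=np.array([[a*.16,b*.11,.04] for a,b in((-1,-1),(-1,1),(1,1),(1,-1))])
ut=np.array([(390,143),(470.5,151),(460.5,270),(379,262)])
f=lambda p:(proj(T,X(p,Lt))-ut).ravel()
rs=[least_squares(f,[.5,-.3,y]) for y in(0,1.5,3,-1.5)];p=min(rs,key=lambda r:r.cost);print("tray",p.x,p.fun.round(1));tr=p.x
b=atz(T,(437.7,204),.142);c,s=np.cos(tr[2]),np.sin(tr[2]);e=b[:2]-tr[:2]
print("blue in tray",c*e[0]+s*e[1],-s*e[0]+c*e[1])
# oven frame of bottles
c,s=np.cos(ov[2]),np.sin(ov[2])
for n,q in(("red",atz(T,red,.142)),("y1",atz(T,cr((618,60)),.144)),("y2",atz(T,cr((745,437)),.144))):
    e=q[:2]-ov[:2];print(n,"oven frame",c*e[0]+s*e[1],-s*e[0]+c*e[1])
im=S["color"][:,:,::-1].copy()
pts=[*X(ov,L),*X(ov,[[-.18,.095,.238]]),*X(tr,Lt)]
for u in proj(S,np.array(pts)):cv2.circle(im,tuple(int(v) for v in u.round()),2,(0,255,0),-1)
cv2.imwrite("pics/ov.png",cv2.resize(im[70:370,120:440],None,fx=2,fy=2)[:600])
np.savez("poses.npz",ov=ov,tr=tr)
```

```text
red [258.03361345 185.10364146] 357 [0.53715762 0.10297407 0.142     ]
red tri [0.53680556 0.10348368 0.14019593]
blue [ 0.50196245 -0.33528267  0.142     ] [ 0.50091662 -0.33580941  0.13605271]
yel1 [0.74487175 0.08898141 0.144     ] yel2 [ 0.4253251  -0.02612233  0.144     ]
oven [0.56343944 0.36346464 1.27580728] [-1.2 -0.9 -1.2  0.5  1.7 -0.5 -0.4  1.5  0.9 -1.2  0.3  0.5]
handle [[0.42021165 0.21885897 0.222     ]] hinge [[0.64977546 0.21076857 0.222     ]] handle tip px [[202.73778581 232.74197463]] [208.925 231.925]
tray [ 0.50204461 -0.33745606  3.05989379] [-0.7 -0.9  0.3 -0.1  0.9  0.9 -0.6  0.2]
blue in tray 0.0002592526529764641 -0.0021594372417754267
red oven frame -0.25687965917078487 -0.05058567208347821
y1 oven frame -0.20987931589518907 -0.2533957336093762
y2 oven frame -0.4129127851692093 0.018884163108464233
```

View pics/ov.png

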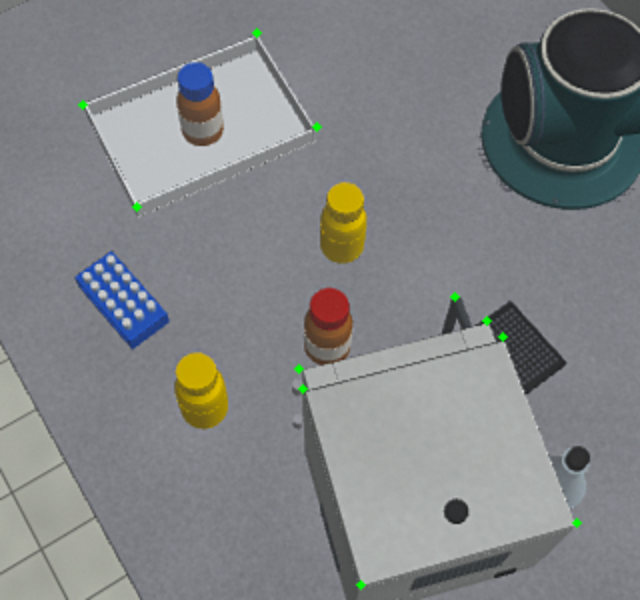

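```bash
python3 - <<'E'
import rig
print([n for n in dir(rig) if n[0]!='_'])
print(getattr(rig,'tcp_to_tips',None))
E
cat > mv.py <<'E'
# jog numbers: python3 mv.py x y z yawdeg(of tool y)  -> shift and turn from current pose
import sys,numpy as np
from scipy.spatial.transform import Rotation as R
from rig import observe
o=observe();q=o["tool_rot"];Rt=R.from_quat([q[1],q[2],q[3],q[0]])
x,y,z,a=map(float,sys.argv[1:5]);a=np.radians(a)
yv=np.array([np.cos(a),np.sin(a),0]);zv=np.array([0,0,-1.])
G=R.from_matrix(np.c_[np.cross(yv,zv),yv,zv])
print("clk",round(o["clock"],2),"pos",o["tool_pos"].round(4),"shift",(Rt.inv().apply(np.array([x,y,z])-o["tool_pos"])/.75).round(4),"turn",((Rt.inv()*G).as_rotvec()/np.pi).round(4))
E
python3 mv.py .26 .622 .40 67.3;python3 mv.py .537 .103 .40 -16.9
```

```text
['Unreachable', 'capture', 'hand_in', 'observe', 'tcp_to_tips']
0.025
clk 0.1 pos [0.2608 0.6224 0.243 ] shift [ 0.0008 -0.0011 -0.2094] turn [-0.0003 -0.     -0.0002]
clk 0.1 pos [0.2608 0.6224 0.243 ] shift [-0.6073 -0.4966 -0.2089] turn [-3.000e-04  2.000e-04  4.676e-01]
```

Call:
{"op": "jog_arm", "data": {
  "rows": [
    [[0,0,-0.1],[0,0,0]],
    [[0,0,-0.209],[0,0,0.02]],
    [[0,0,-0.209],[0,0,0.05]],
    [[0,0,-0.209],[0,0,0.08]],
    [[-0.607,-0.497,-0.209],[0,0,0.467]],
    [[-0.607,-0.497,-0.209],[0,0,0.467]],
    [[-0.607,-0.497,-0.209],[0,0,0.467]],
    [[-0.607,-0.497,-0.209],[0,0,0.467]],
    [[-0.607,-0.497,-0.209],[0,0,0.467]],
    [[-0.607,-0.497,-0.209],[0,0,0.467]],
    [[-0.607,-0.497,-0.209],[0,0,0.467]],
    [[-0.607,-0.497,-0.209],[0,0,0.467]]
  ],
  "hand": 1,
  "force": 30
}}

```text
clock: 1.1
tool_pos: [0.4175, 0.3262, 0.4002]
tool_rot: [-0.0, 0.736, 0.677, -0.0]
wrist_force: [1.5, 0.4, -0.2]
gripper_width: 0.093
grasp_force: 0.0
```

```bash
python3 mv.py .537 .103 .40 -16.9
```

```text
clk 1.1 pos [0.4175 0.3262 0.4002] shift [-0.2833  0.1836  0.0003] turn [-0.      0.      0.0674]
```

Call:
{"op": "jog_arm", "data": {
  "rows": [
    [[-0.28,0.18,0],[0,0,0.067]],
    [[-0.28,0.18,0],[0,0,0.067]],
    [[-0.28,0.18,0],[0,0,0.067]],
    [[-0.28,0.18,0],[0,0,0.067]],
    [[-0.28,0.18,0],[0,0,0.067]],
    [[-0.28,0.18,0],[0,0,0.067]],
    [[-0.28,0.18,0],[0,0,0.067]],
    [[-0.28,0.18,0],[0,0,0.067]],
    [[-0.28,0.18,0],[0,0,0.067]],
    [[-0.28,0.18,0],[0,0,0.067]]
  ]
}}

```text
clock: 1.93
tool_pos: [0.5351, 0.1093, 0.4004]
tool_rot: [-0.0, 0.801, 0.599, 0.0]
wrist_force: [-0.9, -0.7, 0.3]
gripper_width: 0.0929
grasp_force: 0.0
```

```bash
python3 mv.py .537 .103 .142 -16.9
python3 - <<'E'
from rig import *
from h import *
c=capture("wrist");cv2.imwrite("pics/w1.png",c["color"][:,:,::-1])
h=cv2.cvtColor(c["color"],cv2.COLOR_RGB2HSV)
m=((h[...,0]<6)|(h[...,0]>173))&(h[...,1]>150)&(h[...,2]>60)
n,l,s,ce=cv2.connectedComponentsWithStats(m.astype(np.uint8))
for i in range(1,n):
    if s[i][4]>200: print(ce[i],s[i],atz(c,ce[i],.142))
print(proj(c,[[.537,.103,.144]]))
E
```

```text
clk 1.93 pos [0.5351 0.1093 0.4004] shift [-0.0074  0.0049  0.3446] turn [-0.     -0.0001  0.0026]
[280.4458728  174.44451962] [ 259  153   45   44 1478] [0.53563004 0.10433493 0.142     ]
[[281.86294049 175.51474638]]
```

View pics/w1.png

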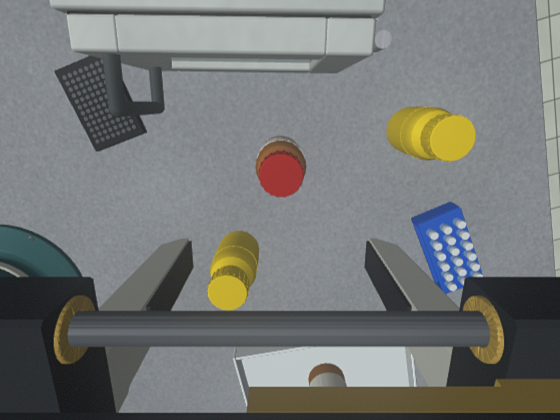

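The wrist picture shows the red cap at (280,174), 1 mm from the top-view estimate. Descend to TCP z 0.138 there.

Call:
{"op": "jog_arm", "data": {
  "rows": [
    [[-0.007,0.004,0.0],[0,0,0.0026]],
    [[-0.007,0.004,0.05],[0,0,0.0026]],
    [[-0.007,0.004,0.1],[0,0,0.0026]],
    [[-0.007,0.004,0.15],[0,0,0.0026]],
    [[-0.007,0.004,0.2],[0,0,0.0026]],
    [[-0.007,0.004,0.2],[0,0,0.0026]],
    [[-0.007,0.004,0.2],[0,0,0.0026]],
    [[-0.007,0.004,0.2],[0,0,0.0026]]
  ]
}}

```text
clock: 2.65
tool_pos: [0.5374, 0.1028, 0.2532]
tool_rot: [0.001, 0.804, 0.595, 0.001]
wrist_force: [0.5, 0.5, 0.8]
gripper_width: 0.0928
grasp_force: 0.0
```

```bash
python3 mv.py .5365 .1035 .138 -16.9
```

```text
clk 2.65 pos [0.5374 0.1028 0.2532] shift [ 0.0004 -0.0018  0.1535] turn [ 0.0007 -0.0003 -0.0002]
```

Call:
{"op": "jog_arm", "data": {
  "rows": [
    [[0,-0.001,0.03],[0,0,0]],
    [[0,-0.001,0.06],[0,0,0]],
    [[0,-0.001,0.09],[0,0,0]],
    [[0,-0.001,0.12],[0,0,0]],
    [[0,-0.001,0.15],[0,0,0]],
    [[0,-0.001,0.15],[0,0,0]],
    [[0,-0.001,0.15],[0,0,0]],
    [[0,-0.001,0.15],[0,0,0]]
  ]
}}

```text
clock: 3.32
tool_pos: [0.5374, 0.1029, 0.141]
tool_rot: [0.001, 0.804, 0.595, 0.001]
wrist_force: [0.3, 1.3, 0.5]
gripper_width: 0.0931
grasp_force: 0.0
```

Call:
{"op": "jog_arm", "data": {
  "rows": [
    [[0,0,0],[0,0,0]],
    [[0,0,0],[0,0,0]],
    [[0,0,0],[0,0,0]],
    [[0,0,0],[0,0,0]],
    [[0,0,0],[0,0,0]],
    [[0,0,0],[0,0,0]],
    [[0,0,0],[0,0,0]],
    [[0,0,0],[0,0,0]]
  ],
  "hand": 0,
  "force": 30
}}

```text
clock: 3.98
tool_pos: [0.5362, 0.1026, 0.1379]
tool_rot: [-0.0, 0.804, 0.595, -0.0]
wrist_force: [0.4, 0.5, 1.2]
gripper_width: 0.0536
grasp_force: 30.0
```

Call:
{"op": "jog_arm", "data": {
  "rows": [
    [[0,0,-0.01],[0,0,0]],
    [[0,0,-0.03],[0,0,0]],
    [[0,0,-0.06],[0,0,0]],
    [[0,0,-0.09],[0,0,0]],
    [[0,0,-0.12],[0,0,0]],
    [[0,0,-0.15],[0,0,0]],
    [[0,0,-0.17],[0,0,0]],
    [[0,0,-0.17],[0,0,0]],
    [[0,0,-0.17],[0,0,0]],
    [[0,0,-0.17],[0,0,0]]
  ]
}}

```text
clock: 4.82
tool_pos: [0.5358, 0.1026, 0.2637]
tool_rot: [-0.0, 0.804, 0.595, -0.001]
wrist_force: [0.0, -0.9, -3.7]
gripper_width: 0.0537
grasp_force: 30.0
```

```bash
python3 mv.py .595 -.345 .265 -94.7
```

```text
clk 4.82 pos [0.5358 0.1026 0.2637] shift [-0.5478  0.2495 -0.0017] turn [-3.000e-04  6.000e-04  4.319e-01]
```

Call:
{"op": "jog_arm", "data": {
  "rows": [
    [[-0.011,0.005,0],[0,0,0.009]],
    [[-0.033,0.015,0],[0,0,0.026]],
    [[-0.06,0.027,0],[0,0,0.047]],
    [[-0.088,0.04,0],[0,0,0.069]],
    [[-0.115,0.052,0],[0,0,0.091]],
    [[-0.142,0.065,0],[0,0,0.112]],
    [[-0.17,0.077,0],[0,0,0.134]],
    [[-0.197,0.09,0],[0,0,0.156]],
    [[-0.225,0.102,0],[0,0,0.177]],
    [[-0.252,0.115,0],[0,0,0.199]],
    [[-0.27,0.123,0],[0,0,0.213]],
    [[-0.274,0.125,0],[0,0,0.216]]
  ]
}}

```text
clock: 5.82
tool_pos: [0.5657, -0.1236, 0.2642]
tool_rot: [-0.0, 0.957, 0.291, -0.001]
wrist_force: [-0.0, 0.5, -4.2]
gripper_width: 0.054
grasp_force: 30.0
```

```bash
python3 mv.py .595 -.345 .265 -94.7
```

```text
clk 5.82 pos [ 0.5657 -0.1236  0.2642] shift [-0.132   0.2669 -0.0011] turn [-1.000e-04  5.000e-04  2.142e-01]
```

Call:
{"op": "jog_arm", "data": {
  "rows": [
    [[-0.005,0.011,0],[0,0,0.009]],
    [[-0.016,0.032,0],[0,0,0.026]],
    [[-0.029,0.058,0],[0,0,0.047]],
    [[-0.042,0.085,0],[0,0,0.068]],
    [[-0.055,0.112,0],[0,0,0.09]],
    [[-0.068,0.138,0],[0,0,0.111]],
    [[-0.082,0.165,0],[0,0,0.133]],
    [[-0.095,0.192,0],[0,0,0.154]],
    [[-0.108,0.218,0],[0,0,0.175]],
    [[-0.121,0.244,0],[0,0,0.196]],
    [[-0.129,0.26,0],[0,0,0.21]],
    [[-0.131,0.265,0],[0,0,0.214]]
  ]
}}

```text
clock: 6.82
tool_pos: [0.5963, -0.3423, 0.2646]
tool_rot: [-0.0, 0.999, -0.04, -0.0]
wrist_force: [-0.8, -0.7, -5.4]
gripper_width: 0.0532
grasp_force: 30.0
```

Call:
{"op": "jog_arm", "data": {
  "rows": [
    [[0,0,0.02],[0,0,0]],
    [[0,0,0.05],[0,0,0]],
    [[0,0,0.07],[0,0,0]],
    [[0,0,0.09],[0,0,0]],
    [[0,0,0.11],[0,0,0]],
    [[0,0,0.12],[0,0,0]],
    [[0,0,0.12],[0,0,0]],
    [[0,0,0.12],[0,0,0]],
    [[0,0,0.12],[0,0,0]]
  ]
}}

```text
clock: 7.57
tool_pos: [0.5966, -0.341, 0.1766]
tool_rot: [0.0, 0.999, -0.038, 0.001]
wrist_force: [0.2, 0.1, -4.0]
gripper_width: 0.0537
grasp_force: 30.0
```

```bash
python3 mv.py .595 -.345 .144 -94.7
python3 - <<'E'
from rig import *
from h import *
c=capture("scene");im=c["color"][:,:,::-1]
cv2.imwrite("pics/s2.png",cv2.resize(im[60:240,120:360],None,fx=2.5,fy=2.5))
E
```

```text
clk 7.57 pos [ 0.5966 -0.341   0.1766] shift [-0.0018  0.0054  0.0434] turn [ 0.0002 -0.0004  0.0019]
```

View pics/s2.png

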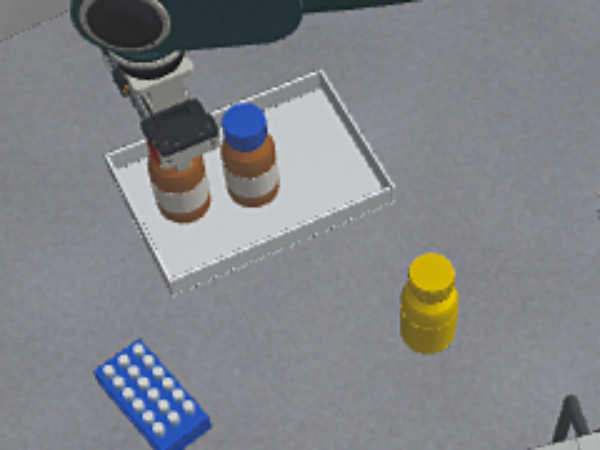

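The held bottle (180,190) hangs over the tray beside the blue one (250,180), clear of it and the walls. Lower slowly.

Call:
{"op": "jog_arm", "data": {
  "rows": [
    [[-0.001,0.003,0.01],[0,0,0]],
    [[-0.001,0.005,0.02],[0,0,0]],
    [[-0.001,0.005,0.03],[0,0,0]],
    [[-0.001,0.005,0.035],[0,0,0]],
    [[-0.001,0.005,0.038],[0,0,0]],
    [[-0.001,0.005,0.038],[0,0,0]],
    [[-0.001,0.005,0.038],[0,0,0]],
    [[-0.001,0.005,0.038],[0,0,0]]
  ]
}}

```text
clock: 8.28
tool_pos: [0.5953, -0.3446, 0.1473]
tool_rot: [0.0, 0.999, -0.038, 0.0]
wrist_force: [-0.4, 0.4, -4.9]
gripper_width: 0.0534
grasp_force: 30.0
```

Call:
{"op": "jog_arm", "data": {
  "rows": [
    [[0,0,0.001],[0,0,0]],
    [[0,0,0.002],[0,0,0]],
    [[0,0,0.002],[0,0,0]],
    [[0,0,0.002],[0,0,0]]
  ]
}}

```text
clock: 8.62
tool_pos: [0.5952, -0.3445, 0.1454]
tool_rot: [0.0, 0.999, -0.038, 0.0]
wrist_force: [-0.6, -0.3, -4.4]
gripper_width: 0.0538
grasp_force: 30.0
```

Call:
{"op": "jog_arm", "data": {
  "rows": [
    [[0,0,0.001],[0,0,0]],
    [[0,0,0.002],[0,0,0]],
    [[0,0,0.002],[0,0,0]],
    [[0,0,0.002],[0,0,0]]
  ]
}}

```text
clock: 8.95
tool_pos: [0.5951, -0.3446, 0.1438]
tool_rot: [-0.0, 0.999, -0.038, -0.0]
wrist_force: [-1.1, 0.4, -4.5]
gripper_width: 0.0536
grasp_force: 30.0
```

Call:
{"op": "jog_arm", "data": {
  "rows": [
    [[0,0,0.001],[0,0,0]],
    [[0,0,0.001],[0,0,0]],
    [[0,0,0.001],[0,0,0]],
    [[0,0,0.001],[0,0,0]]
  ]
}}

```text
clock: 9.28
tool_pos: [0.5952, -0.3446, 0.1432]
tool_rot: [-0.0, 0.999, -0.038, -0.0]
wrist_force: [0.3, -0.1, -4.4]
gripper_width: 0.0534
grasp_force: 30.0
```

Call:
{"op": "jog_arm", "data": {
  "rows": [
    [[0,0,0.001],[0,0,0]],
    [[0,0,0.001],[0,0,0]],
    [[0,0,0.001],[0,0,0]],
    [[0,0,0.001],[0,0,0]]
  ]
}}

```text
clock: 9.62
tool_pos: [0.5953, -0.3446, 0.143]
tool_rot: [0.0, 0.999, -0.038, 0.0]
wrist_force: [-1.0, 1.1, 3.6]
gripper_width: 0.0536
grasp_force: 30.0
```

Call:
{"op": "jog_arm", "data": {
  "rows": [
    [[0,0,0.001],[0,0,0]],
    [[0,0,0.001],[0,0,0]],
    [[0,0,0.001],[0,0,0]],
    [[0,0,0.001],[0,0,0]]
  ]
}}

```text
clock: 9.95
tool_pos: [0.5955, -0.3446, 0.1429]
tool_rot: [0.0, 0.999, -0.038, 0.001]
wrist_force: [-3.1, 2.9, 9.3]
gripper_width: 0.0536
grasp_force: 30.0
```

Contact with the floor. Ease off 0.75 mm, open, rise.

Call:
{"op": "jog_arm", "data": {
  "rows": [
    [[0,0,-0.001],[0,0,0]],
    [[0,0,-0.001],[0,0,0]],
    [[0,0,-0.001],[0,0,0]]
  ]
}}

```text
clock: 10.2
tool_pos: [0.5953, -0.3446, 0.143]
tool_rot: [0.0, 0.999, -0.038, 0.0]
wrist_force: [-1.1, 2.5, 6.4]
gripper_width: 0.0537
grasp_force: 30.0
```

Call:
{"op": "jog_arm", "data": {
  "rows": [
    [[0,0,0],[0,0,0]],
    [[0,0,0],[0,0,0]],
    [[0,0,0],[0,0,0]],
    [[0,0,0],[0,0,0]],
    [[0,0,0],[0,0,0]],
    [[0,0,0],[0,0,0]],
    [[0,0,0],[0,0,0]],
    [[0,0,0],[0,0,0]]
  ],
  "hand": 1
}}

```text
clock: 10.87
tool_pos: [0.5952, -0.3445, 0.1424]
tool_rot: [0.0, 0.999, -0.038, -0.0]
wrist_force: [-0.3, -0.2, -0.5]
gripper_width: 0.0927
grasp_force: 0.0
```

Call:
{"op": "jog_arm", "data": {
  "rows": [
    [[0,0,-0.01],[0,0,0]],
    [[0,0,-0.03],[0,0,0]],
    [[0,0,-0.06],[0,0,0]],
    [[0,0,-0.1],[0,0,0]],
    [[0,0,-0.15],[0,0,0]],
    [[0,0,-0.2],[0,0,0]],
    [[0,0,-0.25],[0,0,0]],
    [[0,0,-0.25],[0,0,0]],
    [[0,0,-0.25],[0,0,0]],
    [[0,0,-0.25],[0,0,0]]
  ]
}}

```text
clock: 11.7
tool_pos: [0.5951, -0.3445, 0.3304]
tool_rot: [0.0, 0.999, -0.038, 0.0]
wrist_force: [-0.2, 0.4, -0.2]
gripper_width: 0.0931
grasp_force: 0.0
```

```bash
cat > plan.py <<'E'
from h import *
p=np.load("poses.npz")["ov"]
c,s=np.cos(p[2]),np.sin(p[2]);hg=p[:2]+np.array([[c,-s],[s,c]])@[-.121,-.127]
def handle(deg):
    a=p[2]+np.radians(deg);c,s=np.cos(a),np.sin(a)
    return hg+np.array([[c,-s],[s,c]])@[-.059,.222], np.degrees(a)+90-180
if __name__=="__main__":
    for t in range(0,105,15):
        x,y=handle(t);print(t,x.round(4),round(y,1),"y1",np.hypot(*(x-[.745,.089])).round(3),"y2",np.hypot(*(x-[.425,-.026])).round(3),np.hypot(*x).round(3))
E
python3 plan.py; python3 mv.py .420 .219 .36 -16.9;python3 - <<'E'
from rig import *
from h import *
c=capture("top");im=c["color"][:,:,::-1]
cv2.imwrite("pics/t3.png",im);print(observe()["joints"].round(3))
E
```

```text
0 [0.4202 0.2189] -16.9 y1 0.35 y2 0.245 0.474
15 [0.4259 0.1592] -1.9 y1 0.327 y2 0.185 0.455
30 [0.4469 0.103 ] 13.1 y1 0.298 y2 0.131 0.459
45 [0.4817 0.0542] 28.1 y1 0.266 y2 0.098 0.485
60 [0.528 0.016] 43.1 y1 0.229 y2 0.111 0.528
75 [ 0.5825 -0.0089] 58.1 y1 0.19 y2 0.158 0.583
90 [ 0.6417 -0.0188] 73.1 y1 0.149 y2 0.217 0.642
clk 11.7 pos [ 0.5951 -0.3445  0.3304] shift [-0.2898 -0.7314 -0.0398] turn [ 1.000e-04 -1.000e-04 -4.303e-01]
[-0.562  0.135  1.284  0.     1.724  1.085]
```

View pics/t3.png

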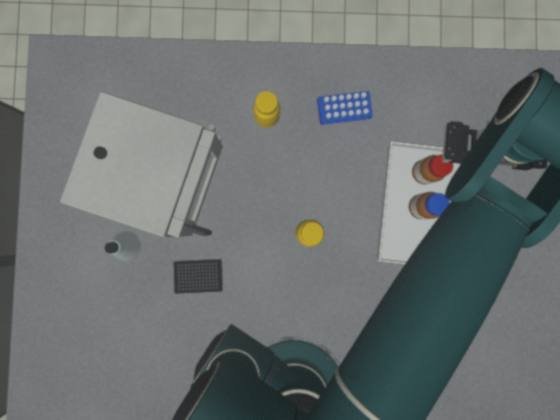

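The red bottle stands upright beside the blue one in the tray (caps at (437,165) and (437,204)). Now the handle.

Call:
{"op": "jog_arm", "data": {
  "rows": [
    [[0,0,-0.02],[0,0,0]],
    [[-0.01,-0.025,-0.04],[0,0,-0.015]],
    [[-0.03,-0.075,-0.04],[0,0,-0.045]],
    [[-0.05,-0.126,-0.04],[0,0,-0.075]],
    [[-0.07,-0.177,-0.04],[0,0,-0.104]],
    [[-0.09,-0.227,-0.04],[0,0,-0.134]],
    [[-0.11,-0.278,-0.04],[0,0,-0.163]],
    [[-0.13,-0.328,-0.04],[0,0,-0.193]],
    [[-0.15,-0.379,-0.04],[0,0,-0.223]],
    [[-0.17,-0.429,-0.04],[0,0,-0.252]],
    [[-0.19,-0.48,-0.04],[0,0,-0.282]],
    [[-0.21,-0.53,-0.04],[0,0,-0.312]]
  ]
}}

```text
clock: 12.75
tool_pos: [0.467, 0.0653, 0.3588]
tool_rot: [-0.0, 0.899, 0.439, -0.001]
wrist_force: [0.3, 0.5, 1.0]
gripper_width: 0.0931
grasp_force: 0.0
```

```bash
python3 mv.py .420 .219 .36 -16.9
```

```text
clk 12.75 pos [0.467  0.0653 0.3588] shift [ 0.123  -0.1754 -0.0015] turn [-0.0004  0.0002 -0.1169]
```

Call:
{"op": "jog_arm", "data": {
  "rows": [
    [[0.02,-0.025,0],[0,0,-0.017]],
    [[0.042,-0.057,0],[0,0,-0.037]],
    [[0.062,-0.087,0],[0,0,-0.057]],
    [[0.082,-0.117,0],[0,0,-0.077]],
    [[0.1,-0.142,0],[0,0,-0.097]],
    [[0.113,-0.16,0],[0,0,-0.11]],
    [[0.12,-0.17,0],[0,0,-0.117]],
    [[0.12,-0.17,0],[0,0,-0.117]],
    [[0.12,-0.17,0],[0,0,-0.117]],
    [[0.12,-0.17,0],[0,0,-0.117]]
  ]
}}

```text
clock: 13.58
tool_pos: [0.4241, 0.2126, 0.3596]
tool_rot: [0.0, 0.805, 0.593, -0.0]
wrist_force: [-0.1, -0.4, 0.2]
gripper_width: 0.0931
grasp_force: 0.0
```

```bash
python3 mv.py .420 .219 .228 -16.9
python3 - <<'E'
from rig import *
from h import *
from plan import handle
c=capture("wrist");im=c["color"][:,:,::-1].copy()
x,_=handle(0)
for z in(.238,.118):
    u=proj(c,[[*x,z]])[0];print(u);cv2.circle(im,tuple(int(v) for v in u.round()),3,(0,255,0),-1)
cv2.imwrite("pics/w4.png",im)
E
```

```text
clk 13.58 pos [0.4241 0.2126 0.3596] shift [ 0.0067 -0.0076  0.1755] turn [-0.0001  0.0002 -0.0019]
[272.28002501 197.46588571]
[274.12614918 169.2112411 ]
```

View pics/w4.png

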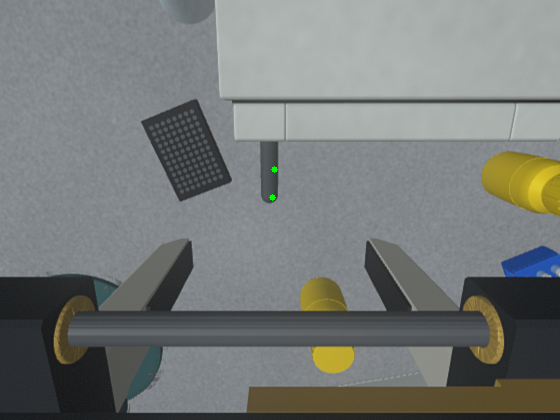

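The bar's top end is at (269,196), my prediction (272,197): about 2 mm off toward the free edge; corrected in the descent.

Call:
{"op": "jog_arm", "data": {
  "rows": [
    [[0.007,-0.01,0],[0,0,-0.002]],
    [[0.007,-0.01,0.02],[0,0,-0.002]],
    [[0.007,-0.01,0.05],[0,0,-0.002]],
    [[0.007,-0.01,0.08],[0,0,-0.002]],
    [[0.007,-0.01,0.11],[0,0,-0.002]],
    [[0.007,-0.01,0.14],[0,0,-0.002]],
    [[0.007,-0.01,0.165],[0,0,-0.002]],
    [[0.007,-0.01,0.175],[0,0,-0.002]],
    [[0.007,-0.01,0.175],[0,0,-0.002]],
    [[0.007,-0.01,0.175],[0,0,-0.002]],
    [[0.007,-0.01,0.175],[0,0,-0.002]]
  ]
}}

```text
clock: 14.55
tool_pos: [0.4185, 0.2207, 0.2301]
tool_rot: [0.0, 0.803, 0.596, 0.001]
wrist_force: [0.2, -0.4, 0.5]
gripper_width: 0.0929
grasp_force: 0.0
```

```bash
python3 mv.py .418 .2195 .228 -16.9
```

```text
clk 14.55 pos [0.4185 0.2207 0.2301] shift [-0.0017 -0.0002  0.0029] turn [ 0.0004 -0.0004  0.0006]
```

Call:
{"op": "jog_arm", "data": {
  "rows": [
    [[-0.001,0,0.001],[0,0,0]],
    [[-0.001,0,0.001],[0,0,0]],
    [[-0.001,0,0.001],[0,0,0]],
    [[-0.001,0,0.001],[0,0,0]],
    [[-0.001,0,0.001],[0,0,0]],
    [[-0.001,0,0.001],[0,0,0]],
    [[-0.001,0,0.001],[0,0,0]],
    [[-0.001,0,0.001],[0,0,0]],
    [[-0.001,0,0.001],[0,0,0]],
    [[-0.001,0,0.001],[0,0,0]],
    [[-0.001,0,0.001],[0,0,0]],
    [[-0.001,0,0.001],[0,0,0]]
  ],
  "hand": 0,
  "force": 15
}}

```text
clock: 15.55
tool_pos: [0.418, 0.2198, 0.2279]
tool_rot: [-0.0, 0.803, 0.596, -0.0]
wrist_force: [0.3, -0.8, 0.7]
gripper_width: 0.0175
grasp_force: 0.0
```

```bash
cat > arc.py <<'E'
# rows from current pose along the door arc: python3 arc.py th0 th1 n ; handle = grasped point at th0 
import sys,numpy as np
from scipy.spatial.transform import Rotation as R
from rig import observe
from plan import hg,p
o=observe();q=o["tool_rot"];Rt=R.from_quat([q[1],q[2],q[3],q[0]])
th0,th1,n=float(sys.argv[1]),float(sys.argv[2]),int(sys.argv[3])
h=np.array([*(hg+1.5e-3*np.array([-np.sin(p[2]),np.cos(p[2])])),0])
r=np.array([*o["tool_pos"][:2],0])-h
print("clk",o["clock"],"r",np.hypot(*r[:2]).round(4),"door angle from TCP",np.degrees(np.arctan2(r[1],r[0])-p[2]-np.arctan2(.222,-.059))%360,"F",o["wrist_force"].round(1))
for t in np.linspace(th0,th1,n+1)[1:]:
    W=R.from_euler("z",t-th0,degrees=True)
    s=Rt.inv().apply(W.apply(r)-r)/.75
    print([[round(float(v),4) for v in s],[0,0,round(-(t-th0)/180,4)]],end=", ")
E
python3 arc.py 0 25 12
```

```text
clk 15.55 r 0.2305 door angle from TCP 359.8750335555473 F [ 0.3 -0.8  0.7]
[[-0.0108, 0.003, 0.0], [0, 0, np.float64(-0.0116)]], [[-0.0214, 0.0064, 0.0], [0, 0, np.float64(-0.0231)]], [[-0.0319, 0.0102, 0.0], [0, 0, np.float64(-0.0347)]], [[-0.0423, 0.0144, 0.0], [0, 0, np.float64(-0.0463)]], [[-0.0525, 0.0189, 0.0], [0, 0, np.float64(-0.0579)]], [[-0.0625, 0.0239, 0.0], [0, 0, np.float64(-0.0694)]], [[-0.0724, 0.0291, 0.0], [0, 0, np.float64(-0.081)]], [[-0.082, 0.0348, 0.0], [0, 0, np.float64(-0.0926)]], [[-0.0915, 0.0407, 0.0], [0, 0, np.float64(-0.1042)]], [[-0.1007, 0.0471, 0.0], [0, 0, np.float64(-0.1157)]], [[-0.1097, 0.0537, 0.0], [0, 0, np.float64(-0.1273)]], [[-0.1184, 0.0607, 0.0], [0, 0, np.float64(-0.1389)]],
```

Call:
{"op": "jog_arm", "data": {
  "rows": [
    [[0,0,0],[0,0,0]],
    [[0,0,0],[0,0,0]],
    [[0,0,0],[0,0,0]],
    [[0,0,0],[0,0,0]]
  ]
}}

```text
clock: 15.88
tool_pos: [0.4181, 0.2198, 0.2279]
tool_rot: [0.0, 0.803, 0.596, 0.0]
wrist_force: [2.9, 0.0, -0.5]
gripper_width: 0.0133
grasp_force: 15.0
```

Call:
{"op": "jog_arm", "data": {
  "rows": [
    [[-0.005,0.001,0],[0,0,-0.005]],
    [[-0.012,0.0035,0],[0,0,-0.0125]],
    [[-0.0214,0.0064,0],[0,0,-0.0231]],
    [[-0.0319,0.0102,0],[0,0,-0.0347]],
    [[-0.0423,0.0144,0],[0,0,-0.0463]],
    [[-0.0423,0.0144,0],[0,0,-0.0463]],
    [[-0.0423,0.0144,0],[0,0,-0.0463]]
  ]
}}

```text
clock: 16.47
tool_pos: [0.4192, 0.1861, 0.2279]
tool_rot: [0.0, 0.758, 0.653, 0.0]
wrist_force: [2.9, -0.2, -0.4]
gripper_width: 0.0136
grasp_force: 15.0
```

```bash
python3 arc.py 0 32 16|sed 's/np.float64//g'
```

```text
clk 16.4667 r 0.2305 door angle from TCP 8.269464341606124 F [ 2.9 -0.2 -0.4]
[[-0.0103, 0.0029, 0.0], [0, 0, (-0.0111)]], [[-0.0205, 0.0062, 0.0], [0, 0, (-0.0222)]], [[-0.0306, 0.0098, 0.0], [0, 0, (-0.0333)]], [[-0.0406, 0.0138, 0.0], [0, 0, (-0.0444)]], [[-0.0504, 0.0181, 0.0], [0, 0, (-0.0556)]], [[-0.0601, 0.0228, 0.0], [0, 0, (-0.0667)]], [[-0.0696, 0.0278, 0.0], [0, 0, (-0.0778)]], [[-0.0789, 0.0331, 0.0], [0, 0, (-0.0889)]], [[-0.088, 0.0388, 0.0], [0, 0, (-0.1)]], [[-0.0969, 0.0448, 0.0], [0, 0, (-0.1111)]], [[-0.1056, 0.051, 0.0], [0, 0, (-0.1222)]], [[-0.1141, 0.0576, 0.0], [0, 0, (-0.1333)]], [[-0.1223, 0.0645, 0.0], [0, 0, (-0.1444)]], [[-0.1303, 0.0716, 0.0], [0, 0, (-0.1556)]], [[-0.1381, 0.079, 0.0], [0, 0, (-0.1667)]], [[-0.1456, 0.0867, 0.0], [0, 0, (-0.1778)]],
```

Call:
{"op": "jog_arm", "data": {
  "rows": [
    [[-0.0103,0.0029,0],[0,0,-0.0111]],
    [[-0.0205,0.0062,0],[0,0,-0.0222]],
    [[-0.0306,0.0098,0],[0,0,-0.0333]],
    [[-0.0406,0.0138,0],[0,0,-0.0444]],
    [[-0.0504,0.0181,0],[0,0,-0.0556]],
    [[-0.0601,0.0228,0],[0,0,-0.0667]],
    [[-0.0696,0.0278,0],[0,0,-0.0778]],
    [[-0.0789,0.0331,0],[0,0,-0.0889]],
    [[-0.088,0.0388,0],[0,0,-0.1]],
    [[-0.0969,0.0448,0],[0,0,-0.1111]],
    [[-0.1056,0.051,0],[0,0,-0.1222]],
    [[-0.1141,0.0576,0],[0,0,-0.1333]]
  ]
}}

```text
clock: 17.47
tool_pos: [0.4489, 0.0954, 0.2279]
tool_rot: [-0.001, 0.605, 0.797, -0.001]
wrist_force: [-4.7, -1.6, 1.3]
gripper_width: 0.0136
grasp_force: 15.0
```

Call:
{"op": "jog_arm", "data": {
  "rows": [
    [[-0.0103,0.0029,0],[0,0,-0.0111]],
    [[-0.0205,0.0062,0],[0,0,-0.0222]],
    [[-0.0306,0.0098,0],[0,0,-0.0333]],
    [[-0.0406,0.0138,0],[0,0,-0.0444]],
    [[-0.0504,0.0181,0],[0,0,-0.0556]],
    [[-0.0601,0.0228,0],[0,0,-0.0667]],
    [[-0.0696,0.0278,0],[0,0,-0.0778]],
    [[-0.0789,0.0331,0],[0,0,-0.0889]],
    [[-0.088,0.0388,0],[0,0,-0.1]],
    [[-0.0969,0.0448,0],[0,0,-0.1111]],
    [[-0.1056,0.051,0],[0,0,-0.1222]],
    [[-0.1141,0.0576,0],[0,0,-0.1333]]
  ]
}}

```text
clock: 18.47
tool_pos: [0.5136, 0.024, 0.2279]
tool_rot: [-0.001, 0.426, 0.905, -0.001]
wrist_force: [-6.7, -6.2, 2.9]
gripper_width: 0.0132
grasp_force: 15.0
```

```bash
python3 arc.py 0 2 1|sed 's/np.float64//g'
```

```text
clk 18.4667 r 0.2307 door angle from TCP 56.25875506039591 F [-6.7 -6.2  2.9]
[[-0.0103, 0.0029, -0.0], [0, 0, (-0.0111)]],
```

Call:
{"op": "jog_arm", "data": {
  "rows": [
    [[-0.0103,0.0025,0],[0,0,-0.0111]],
    [[-0.0205,0.0055,0],[0,0,-0.0222]],
    [[-0.0306,0.009,0],[0,0,-0.0333]],
    [[-0.0406,0.013,0],[0,0,-0.0444]],
    [[-0.0504,0.0171,0],[0,0,-0.0556]],
    [[-0.0601,0.0218,0],[0,0,-0.0667]],
    [[-0.0696,0.0268,0],[0,0,-0.0778]],
    [[-0.0789,0.0321,0],[0,0,-0.0889]],
    [[-0.088,0.0378,0],[0,0,-0.1]],
    [[-0.0969,0.0438,0],[0,0,-0.1111]],
    [[-0.1056,0.05,0],[0,0,-0.1222]],
    [[-0.1141,0.0566,0],[0,0,-0.1333]]
  ]
}}

```text
clock: 19.47
tool_pos: [0.6013, -0.0145, 0.2279]
tool_rot: [-0.0, 0.229, 0.974, -0.0]
wrist_force: [-3.0, -2.9, 3.3]
gripper_width: 0.0141
grasp_force: 15.0
```

```bash
python3 arc.py 0 2 1|sed 's/np.float64//g'
```

```text
clk 19.4667 r 0.2305 door angle from TCP 80.24778069662466 F [-3.  -2.9  3.3]
[[-0.0103, 0.0029, -0.0], [0, 0, (-0.0111)]],
```

Another 22° to about 102°, then settle.

Call:
{"op": "jog_arm", "data": {
  "rows": [
    [[-0.0103,0.0027,0],[0,0,-0.0111]],
    [[-0.0205,0.0058,0],[0,0,-0.0222]],
    [[-0.0306,0.0094,0],[0,0,-0.0333]],
    [[-0.0406,0.0134,0],[0,0,-0.0444]],
    [[-0.0504,0.0176,0],[0,0,-0.0556]],
    [[-0.0601,0.0223,0],[0,0,-0.0667]],
    [[-0.0696,0.0273,0],[0,0,-0.0778]],
    [[-0.0789,0.0326,0],[0,0,-0.0889]],
    [[-0.088,0.0383,0],[0,0,-0.1]],
    [[-0.0969,0.0443,0],[0,0,-0.1111]],
    [[-0.0969,0.0443,0],[0,0,-0.1111]],
    [[-0.0969,0.0443,0],[0,0,-0.1111]]
  ]
}}

```text
clock: 20.47
tool_pos: [0.6812, -0.0168, 0.2279]
tool_rot: [0.0, 0.057, 0.998, -0.0]
wrist_force: [0.4, -1.4, 2.6]
gripper_width: 0.0139
grasp_force: 15.0
```

Call:
{"op": "jog_arm", "data": {
  "rows": [
    [[0,0,0],[0,0,0]],
    [[0,0,0],[0,0,0]],
    [[0,0,0],[0,0,0]],
    [[0,0,0],[0,0,0]],
    [[0,0,0],[0,0,0]],
    [[0,0,0],[0,0,0]],
    [[0,0,0],[0,0,0]],
    [[0,0,0],[0,0,0]]
  ],
  "hand": 1
}}

```text
clock: 21.13
tool_pos: [0.6809, -0.0171, 0.2279]
tool_rot: [0.0, 0.056, 0.998, 0.0]
wrist_force: [0.5, -0.4, 0.9]
gripper_width: 0.0624
grasp_force: 0.0
```

Call:
{"op": "jog_arm", "data": {
  "rows": [
    [[0,0,0],[0,0,0]],
    [[0,0,-0.02],[0,0,0]],
    [[0,0,-0.05],[0,0,0]],
    [[0,0,-0.09],[0,0,0]],
    [[0,0,-0.13],[0,0,0]],
    [[0,0,-0.17],[0,0,0]],
    [[0,0,-0.2],[0,0,0]],
    [[0,0,-0.2],[0,0,0]],
    [[0,0,-0.2],[0,0,0]],
    [[0,0,-0.2],[0,0,0]]
  ]
}}

```text
clock: 21.97
tool_pos: [0.6808, -0.0171, 0.3776]
tool_rot: [-0.0, 0.056, 0.998, 0.0]
wrist_force: [0.3, -0.2, -0.6]
gripper_width: 0.0932
grasp_force: 0.0
```

```bash
python3 arc.py 0 2 1|head -1
python3 - <<'E'
from rig import *
from h import *
c=capture("scene");im=c["color"][:,:,::-1].copy()
from plan import handle
for t in(90,102):
    u=proj(c,[[*handle(t)[0],.238]])[0];print(t,u);cv2.circle(im,tuple(int(v) for v in u.round()),2,(0,255,0),-1)
cv2.imwrite("pics/s5.png",cv2.resize(im[70:370,120:440],None,fx=1.9,fy=1.9))
E
```

```text
clk 21.9667 r 0.2306 door angle from TCP 100.12257781171684 F [ 0.3 -0.2 -0.6]
90 [226.61372605 190.37090203]
102 [211.41088506 199.90974664]
```

View pics/s5.png

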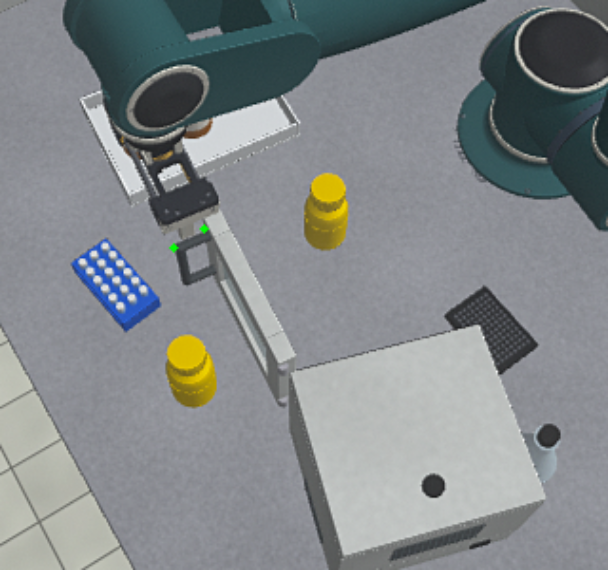

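The door stands at about 100° (handle at (178,247), well past the 90° mark at (205,229)), clear of both yellow bottles, and the gripper is above and free.

```bash
python3 -c "
from rig import *
print(hand_in())"
```

```text
the job is handed in; nothing more can be done
None
```

The red-capped bottle stands upright in the spill tray beside the blue-capped one, the oven door is open at about 100°, and the job was handed in at about 22 s; the hand-in returned no verdict.

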